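# Shut and pin the leaf drill jig, then hold it down

### The job

Make the leaf drill jig ready for drilling: pull its upright metal leaf down over the wooden blank that lies in it, then take the locating pin out of the drill block and put it through the hole near the leaf's free end, into the hole in the post below. The leaf rests on a spring bar, so press the pin's knob down until the leaf is fully shut on the post and the pin's collar sits on the leaf, and finish like that, still pressing the pin down, without letting go; leave the mug, the tape measure and the spare blank alone.

Things in the scene. Friction and masses are not known exactly. Their poses are not given: they have to be found in the camera images.
- jig: the leaf drill jig, screwed to the bench: plywood base 262 x 104 x 18 mm, origin at the centre of its underside, z up. Its +x end (left, as the robot sees it) carries the hinge, its -x end a square aluminium post (34 x 50 mm, top 75 mm above the bench). Between them the blank lies in a nest of low wooden strips.
- post_hole (a point): centre of the mouth of the vertical hole in the top of the post: 89 mm from the jig's origin towards -x, 75 mm above the bench; 14 mm across, 57 mm deep, with a slight chamfer
- leaf (a joint): angle of the jig's hinged leaf in rad: 0 = fully shut (level, on the post), 1.57 = upright, 2.0 = its stop, leaning away. Starts nearly upright. The stiff hinge holds it above about 1.0 rad; below that it sinks under its weight (0.45 kg) until, at about 0.06 rad, the spring-loaded rubber bar under it meets the blank. About 7 to 12 N down at the pin hole shut it fully; let go, it rises again
- leaf_hinge (a point): middle of the hinge axis, along the jig's y: 95 mm from the jig's origin towards +x, 81 mm up. The leaf is an aluminium plate 80 mm wide, 12 mm thick (axis at mid thickness), from 10 to 212 mm from the axis, towards the jig's -x when shut. Two drill bushes (19 mm across) stand 4 mm proud of its outer face, 54 and 134 mm from the axis on the centre line
- leaf_hole (a point): centre of the pin hole on the leaf's outer face (the upper one when shut, then 87 mm above the bench), 184 mm from the hinge axis; 14 mm across, right through the leaf, slightly chamfered; in line with the post's hole when the leaf is shut, about 11 mm higher while the leaf rests on its spring bar
- locating_pin: loose steel pin, about 120 g, upright in the drill block at the start. Origin at the underside of its collar, on the axis, z up along the pin towards the knob. Above the origin: collar 30 mm across and 5 mm thick, then a round knurled knob 26 mm across up to 34 mm. Below: shank 12 mm across and 42 mm long, its last 11 mm tapering to a blunt 4 mm tip
- pin_tip (a point): the lower end of the pin's shank, on its axis, 42 mm below the pin's origin
- drill_block: dark wooden block 52 x 150 x 45 mm, fixed to the bench, origin at the centre of its underside. The pin stands in a 14 mm hole on the centre line 45 mm from the origin towards -y, its collar on the block's top; three fixed twist drills stand up to 56 mm above the block on the centre line, 14, 36 and 56 mm towards +y
- blank: loose square wooden blank 45 x 140 x 45 mm lying in the jig's nest (its top 63 mm above the bench), length along its own y and along the jig's x; origin at the centre of its underside
- mug_1: bystander: mug, 80 mm across, 94 mm high, in front and to the right of the jig; origin at the centre of its underside
- tape_measure: bystander: tape measure 76 x 94 x 34 mm, to the right of the jig; origin at the centre of its underside
- blank_2: bystander: a spare blank, 45 x 140 x 45 mm, to the right of the jig by the tool box; origin at the centre of its underside

How it is judged:
By the outcome, as a careful person would: the job done as asked, in the order asked, and still so for the second after the job is handed in, while the arm keeps its last pose, push and grip.
It also fails if it takes over 56 s, if anything falls off the work surface, if the arm or the gripper's body presses on something with over 40 N, if the wrist force passes 120 N, or if a joint passes its speed limit or range.

### The arm

A 6-joint arm with a two-finger parallel gripper is mounted at the origin on the work surface; the furniture and walls round the work are solid. World frame = base frame: x ahead of the robot, y to its left, z up, the work surface at z = 0. Lengths are in m, angles in degrees, forces in N, time in s.
With the tool pointing down it reaches from about 0.4 to 0.825 m from the base axis. Payload 7 kg.
Tool frame: the origin (TCP) lies on the centre line of the jaws, within the pads' length; the fingertips stand 8 mm ahead of it and the grasp point (between the pads) lies 11 mm behind it; z points along the fingers, y is the line along which they close (so a half turn about z gives the same grasp; the last joint's range is limited). The gripper opens to 88 mm and grips with 3 to 60 N. Pads are 19 mm wide; open, the fingers measure 130 mm over their backs; the gripper's body (78 mm by 193 mm) begins 47 mm behind the grasp point.
Start: joints at [-57.233, 20.546, 0.682, 0, -70.136, -16.507], TCP at [0.189, -0.648, 0.235] pointing down, gripper open.
Joint ranges: [-176.03, 176.03], [-82.01, 121.73], [-58.28, 71.71], [-173.87, 95.51], [-174.79, -0.11], [-173.66, 173.66]. Speed limits (degrees/s): [136.94, 136.94, 172.46, 180, 180, 180].

### API

Orientations are given as [roll, pitch, yaw] about the fixed x, y, z axes, in that order (R = Rz(yaw) Ry(pitch) Rx(roll)).
In Python, from plant import r gives the robot as it stands.
- The arm moves only by the tool carry_out, never from a script. Its argument "targets" is a list of rows, each a list of 6 numbers: the shift along the tool's x, y, z scaled (see below), then the turn, a rotation vector about the tool's x, y, z scaled (see below). A call has 1 to 5 rows; each row shifts and turns the commanded pose from where the row before left it, along the tool's axes as they then stand; what a row does not reach is not made up. The controller multiplies each number of a shift by 0.5 m and each number of a turn by 60 degrees. A row lasts 1/8 s, in which the tool goes at most 62.5 mm and 10.7 degrees, less where a joint would pass 70% of its speed; a pose out of reach is approached as far as the arm can. A call with a number of a shift or a turn outside -1 to 1 is refused whole. A call with a gripper value outside its range is refused whole. "hand" is the opening, from 0 (shut) to 1 (fully open), set as the call begins (left out, the last holds). The fingers move at their own pace and stop on an object; "squeeze" is the grip in N (left out, the last holds). Time passes only in rows, so rows that do not move let the fingers close. It gives the time, the measured TCP pose, the force, the opening and the grip force at its end, in the units of the state.
- r.get_state(): the state, without advancing time (a new reading comes with each control period).
- r.capture(name): name is "side" or "top" or "wrist"; returns the picture (480x640x3 uint8, red, green, blue); there is no depth.
- r.camera_info(name): a dict with "K" (3x3 intrinsics, pixels), "eye" and "attitude" of the camera in the world. Camera axes: x right, y down, z forward; pixel columns grow to the right and rows downward; lengths in m; the calibration is good to about 2 mm. The wrist camera is an equidistant fisheye: a pixel r from the principal point sees the ray r / f radians off the axis. A picture is of the moment at which its call begins: read the wrist's pose just before it. camera_info takes no time and is no camera call; for the wrist camera it gives the pose at the moment of the call.
- r.close_job(): hands the job in; it is judged then, once.
The state is a dict: "time_s": time; "joints": joint angles; "qd": joint speeds; "joint_torque": joint torques, N m; "tcp_pos": TCP position; "eef_rot": TCP orientation; "contact_force": force on the tool from outside, world axes, zero at the start; "moment": the same for the moment, N m; "gripper_width": finger opening in m; "gripper_force": force on a finger pad.
Only numpy, scipy, OpenCV 4.12 (cv2) and the standard library are available. Lean on these libraries where they do the work, as an engineer would, in place of code of your own. Each camera call takes 0.05 s, during which the arm holds its last target. There are 200 camera calls.

## Working session

There is one attempt and no reset: what is moved stays moved. The work goes in short steps, Python scripts to look and compute and a tool call to move; the robot and the scene stay as the last step left them, time stands still between calls to the robot, and variables do not carry over. Pictures are saved under pics/ and viewed, at most 10 in all, crops included, and the job is handed in when it is done.

Besides the shell and the picture viewer there is one more tool, called as a command line: name --pt "numbers of a row" for each row, then --argument value for the rest. carry_out: Moves the arm, as the interface text tells. Its arguments: {"type":"object","properties":{"targets":{"type":"array","items":{"type":"array","items":{"type":"number","minimum":-1,"maximum":1}}},"hand":{"type":"number"},"squeeze":{"type":"number"}},"required":["targets"]}

```bash
ls; mkdir -p pics
python3 - <<'E'
from plant import r
import cv2, numpy as np
print(r.get_state())
for n in ("side","top","wrist"):
    print(n, r.camera_info(n))
    cv2.imwrite(f"pics/{n}0.png", r.capture(n)[:,:,::-1])
E
```

```text
pics
{'time_s': 0.0, 'joints': array([-5.72311105e+01,  2.05886827e+01,  6.33999414e-01, -1.88880301e-02,
       -7.01361967e+01, -1.65063295e+01]), 'qd': array([ 0.00998641,  0.03814999, -0.02456606, -0.02685773, -0.03096486,
        0.07265504]), 'joint_torque': array([-1.33384838e-04, -5.82720816e+01,  2.93060714e+01,  6.99717432e+00,
        6.96364456e-03, -1.15057460e-04]), 'tcp_pos': array([ 0.188855  , -0.64754711,  0.23365934]), 'eef_rot': array([ 1.79907820e+02, -8.79881543e-03, -1.63743865e+02]), 'contact_force': array([0.63264542, 0.03183444, 0.23655115]), 'moment': array([ 0.0088676 , -0.00190587, -0.00310006]), 'gripper_force': 0.0, 'gripper_width': 0.08748636413601558}
side {'K': array([[519.68150591,   0.        , 315.47350159],
       [  0.        , 519.68150591, 238.94157887],
       [  0.        ,   0.        ,   1.        ]]), 'eye': array([0.96979225, 0.15629049, 1.07498556]), 'attitude': array([-152.62907807,    0.68439301,  108.38562978])}
top {'K': array([[508.31948204,   0.        , 316.40209532],
       [  0.        , 508.31948204, 236.47141744],
       [  0.        ,   0.        ,   1.        ]]), 'eye': array([ 0.3618049 , -0.02157476,  1.08764654]), 'attitude': array([-173.15170983,   -1.44617731,  -89.12604078])}
wrist {'K': array([[371.64829954,   0.        , 318.71423279],
       [  0.        , 371.64829954, 236.55693193],
       [  0.        ,   0.        ,   1.        ]]), 'eye': array([ 0.11956037, -0.66794878,  0.3836331 ]), 'attitude': array([ 1.64309129e+02, -4.80833390e-02,  1.06267068e+02])}
```

View pics/top0.png

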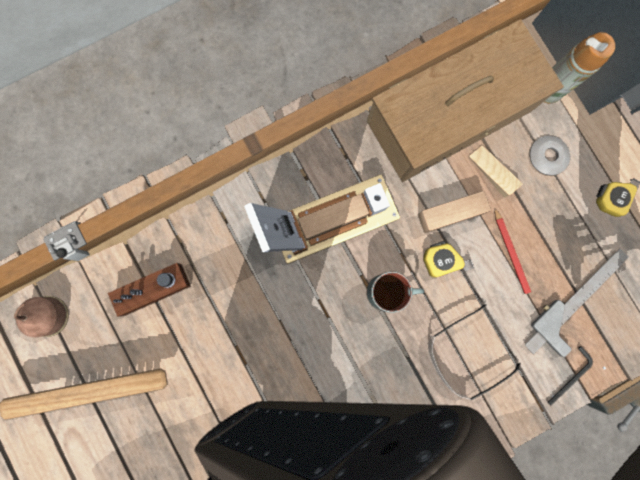

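View pics/side0.png

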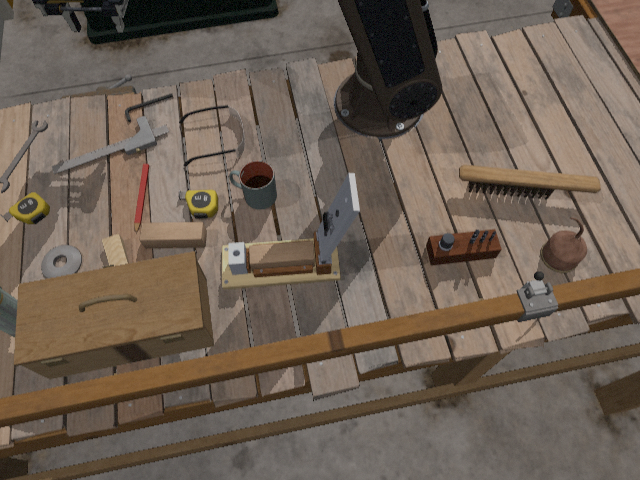

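The top view shows the jig with its post at about (376,197) and the leaf at about (275,228). The drill block is at about (150,288), with the pin knob near (166,280). In the side view the post is at about (236,255), the leaf at about (338,220) and the knob at about (447,241). I'll enlarge these areas.

```bash
cat > h.py <<'E'
import numpy as np, cv2
from scipy.spatial.transform import Rotation as R
from plant import r
def rot(a): return R.from_euler('xyz',a,degrees=True).as_matrix()
def ray(n,px,info=None):
    i=info or r.camera_info(n); K=i['K']
    d=np.array([(px[0]-K[0,2])/K[0,0],(px[1]-K[1,2])/K[1,1],1.])
    if n=='wrist':
        t=np.hypot(d[0],d[1]); d=np.array([np.sin(t)*d[0]/t,np.sin(t)*d[1]/t,np.cos(t)])
    d=rot(i['attitude'])@d
    return np.array(i['eye']),d/np.linalg.norm(d)
def plane(n,px,z,info=None):
    o,d=ray(n,px,info); return o+d*(z-o[2])/d[2]
def tri(*rays):
    A=sum(np.eye(3)-np.outer(d,d) for o,d in rays)
    b=sum((np.eye(3)-np.outer(d,d))@o for o,d in rays)
    p=np.linalg.solve(A,b)
    return p,max(np.linalg.norm((np.eye(3)-np.outer(d,d))@(p-o)) for o,d in rays)
def proj(n,p,info=None):
    i=info or r.camera_info(n); K=i['K']; v=rot(i['attitude']).T@(np.array(p)-i['eye'])
    if n=='wrist':
        t=np.arctan2(np.hypot(v[0],v[1]),v[2]); s=t/np.hypot(v[0],v[1]); v=np.array([v[0]*s,v[1]*s,1])
    return K[0,0]*v[0]/v[2]+K[0,2],K[1,1]*v[1]/v[2]+K[1,2]
def crop(img,x,y,w,h,s): return cv2.resize(img[y:y+h,x:x+w],None,fx=s,fy=s,interpolation=cv2.INTER_CUBIC)
E
python3 - <<'E'
from h import *
t=cv2.imread('pics/top0.png'); s=cv2.imread('pics/side0.png')
a=np.hstack([crop(t,240,170,160,100,2.5),crop(s,210,165,160,100+30,2.5)[75:,:][:250]])
b=np.hstack([crop(t,100,250,100,75,4),crop(s,415,215,100,75,4)])
cv2.imwrite('pics/c1.png',np.vstack([a,b]))
E
```

```text
(no output)
```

View pics/c1.png

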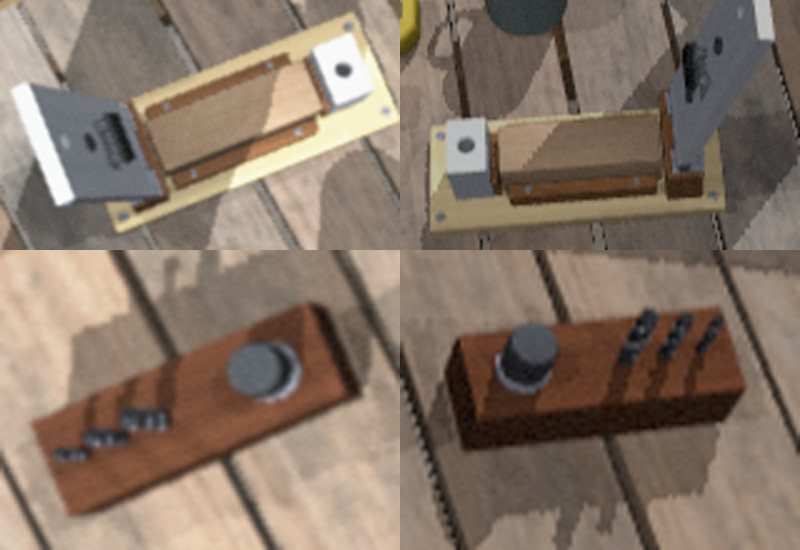

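In the enlargement the post hole is at about (377,198) top and (236,252) side. The knob top is at about (164,280) top and (447,237) side. The leaf's free end runs (246,205)–(267,251) in the top view.

```bash
cat >> h.py <<'E'
def uc(c,s,x0,y0): return ((c[0]+.5)/s-.5+x0,(c[1]+.5)/s-.5+y0)
E
python3 - <<'E'
from h import *
T=lambda x,y:ray('top',uc((x,y),2.5,240,170)); S=lambda x,y:ray('side',uc((x-400,y),2.5,210,195))
T4=lambda x,y:ray('top',uc((x,y-250),4,100,250)); S4=lambda x,y:ray('side',uc((x-400,y-250),4,415,215))
def show(k,*a):
    p,e=tri(*a); print(k,p.round(4),round(e*1e3,1)); return p
ph=show('posthole',T(343,70),S(466,144))
kn=show('knobtop',T4(258,369),S4(532,338))
show('collar',T4(268,372),S4(523,372))
a=show('screwA -x+?',T(350,25),S(440,217)); b=show('screwB',T(386,112),S(438,130)); c=show('screwC',T(123,216),S(715,195-30) )
for p in [(350,25),(386,112),(123,216)]: print('z18',plane('top',uc(p,2.5,240,170),.018).round(4))
for p in [(438,130),(440,217),(715,195)]: print('z18 side',plane('side',uc((p[0]-400,p[1]),2.5,210,195),.018).round(4))
# block top corners
for p in [(35,424),(318,304),(360,392),(70,515)]: print('blk',plane('top',uc((p[0],p[1]-250),4,100,250),.045).round(4))
for p in [(460,340),(478,418),(722,308),(744,386)]: print('blk side',plane('side',uc((p[0]-400,p[1]-250),4,415,215),.045).round(4))
show('leaf tip far',T(30,82),S(770,40))
E
```

```text
posthole [ 0.5656 -0.1682  0.0761] 1.4
knobtop [0.3929 0.2513 0.0831] 0.2
collar [0.3929 0.2555 0.0452] 1.2
screwA -x+? [ 0.6163 -0.1817  0.0198] 0.8
screwB [ 0.5404 -0.2128  0.0268] 2.3
screwC [ 0.4539  0.0176 -0.0701] 4.4
z18 [ 0.6165 -0.1812  0.018 ]
z18 [ 0.5411 -0.2122  0.018 ]
z18 [0.448  0.0107 0.018 ]
z18 side [ 0.5372 -0.2183  0.018 ]
z18 side [ 0.6158 -0.183   0.018 ]
z18 side [0.5205 0.0409 0.018 ]
blk [0.3646 0.3722 0.045 ]
blk [0.4276 0.2332 0.045 ]
blk [0.3833 0.2099 0.045 ]
blk [0.3195 0.3519 0.045 ]
blk side [0.3845 0.217  0.045 ]
blk side [0.4286 0.2369 0.045 ]
blk side [0.3193 0.3519 0.045 ]
blk side [0.3643 0.3714 0.045 ]
leaf tip far [0.5102 0.0676 0.2858] 3.9
```

carry_out --pt "0 0 -0.05 0 0 -0.16" --pt "0 0 -0.05 0 0 -0.16" --pt "0 0 -0.05 0 0 -0.16" --pt "0 0 -0.05 0 0 -0.16" --pt "0 0 -0.05 0 0 -0.16" --hand 0

```text
time_s: 0.78
tcp_pos: [0.1889, -0.6478, 0.36]
eef_rot: [180.0, 0.0, -115.4]
contact_force: [0.3, -0.7, 0.6]
gripper_width: 0.0432
gripper_force: 0.0
```

carry_out --pt "0 0 0 0 0 -0.16" --pt "0 0 0 0 0 -0.16" --pt "0 0 0 0 0 -0.16" --pt "0 0 0 0 0 -0.16" --pt "0 0 0 0 0 -0.16"

```text
time_s: 1.4
tcp_pos: [0.189, -0.6478, 0.3591]
eef_rot: [-180.0, 0.0, -67.4]
contact_force: [0.1, 0.9, -0.4]
gripper_width: 0.0005
gripper_force: 0.0
```

carry_out --pt "0 -0.12 0 0 0 0" --pt "0 -0.12 0 0 0 0" --pt "0 -0.12 0 0 0 0" --pt "0 -0.12 0 0 0 0" --pt "0 -0.12 0 0 0 0"

```text
time_s: 2.02
tcp_pos: [0.4682, -0.5333, 0.3594]
eef_rot: [180.0, 0.0, -67.7]
contact_force: [0.8, -1.3, 0.1]
gripper_width: 0.0001
gripper_force: 0.0
```

carry_out --pt "-0.12 -0.05 0 0 0 0" --pt "-0.12 -0.05 0 0 0 0" --pt "-0.12 -0.05 0 0 0 0" --pt "-0.12 -0.05 0 0 0 0" --pt "-0.12 -0.05 0 0 0 0"

```text
time_s: 2.65
tcp_pos: [0.4681, -0.2199, 0.3594]
eef_rot: [-180.0, 0.0, -67.7]
contact_force: [1.0, 0.1, 0.6]
gripper_width: 0.0003
gripper_force: 0.0
```

Run:
```python
from h import *
i=r.camera_info('wrist'); im=r.capture('wrist')[:,:,::-1]
print(r.get_state()['tcp_pos'],r.get_state()['eef_rot'],i)
cv2.imwrite('pics/w1.png',im)
for p in [(.5656,-.1682,.075),(.494,.001,.081)]: print(proj('wrist',p,i))
```

```text
[ 0.46809439 -0.21463051  0.3599534 ] [-1.79854922e+02  7.77759380e-02 -6.75921826e+01] {'K': array([[371.64829954,   0.        , 318.71423279],
       [  0.        , 371.64829954, 236.55693193],
       [  0.        ,   0.        ,   1.        ]]), 'eye': array([ 0.49580962, -0.28689712,  0.5092898 ]), 'attitude': array([ 1.64418363e+02,  7.82676161e-02, -1.57736658e+02])}
(np.float64(228.8576926335203), np.float64(206.57871459695482))
(np.float64(240.18022641133626), np.float64(341.12352985570766))
```

View pics/w1.png

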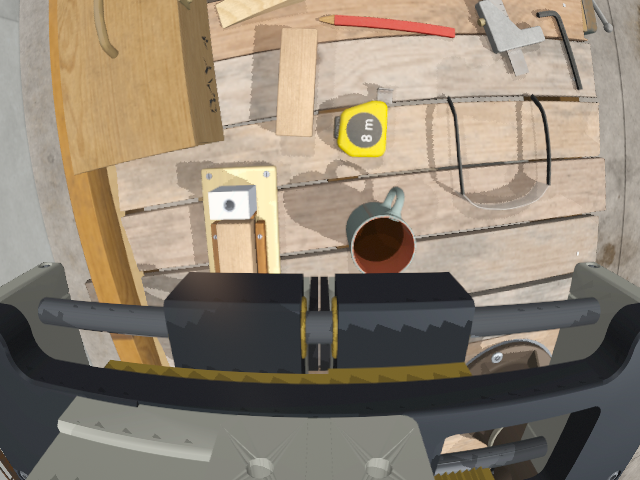

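The wrist view shows the post hole at (229,205), against a prediction of (229,207), so the post position is confirmed. The tool box is to the left of the post. Next I'll get the leaf angle and an averaged post position.

Run:
```python
from h import *
wi={'K':np.array([[371.648,0,318.714],[0,371.648,236.557],[0,0,1]]),'eye':np.array([.49581,-.286897,.50929]),'attitude':np.array([164.41836,.0783,-157.73666])}
print(tri(ray('top',uc((343,70),2.5,240,170)),ray('side',uc((66,144),2.5,210,195)),ray('wrist',(229.5,205.3),wi)))
print(plane('wrist',(229.5,205.3),.075,wi), plane('top',uc((343,70),2.5,240,170),.075), plane('side',uc((66,144),2.5,210,195),.075))
ph=np.array([.5655,-.1685]);a=np.radians(112.8);u=np.array([np.cos(a),np.sin(a)]);v=np.array([-u[1],u[0]]);H=ph+.184*u;print('hinge',H)
for c in [(37,146),(52,140)]:
    o,d=ray('top',uc(c,2.5,240,170)); t=-((o[:2]-H)@v)/(d[:2]@v); p=o+d*t; print((p[:2]-H)@u,p[2])
s=r.get_state();print(s['tcp_pos'],(s['tcp_pos'][:2]-H)@u,(s['tcp_pos'][:2]-H)@v)
```

```text
(array([ 0.56549738, -0.16898035,  0.07415716]), np.float64(0.0018322376316205838))
[ 0.56536894 -0.16998987  0.075     ] [ 0.56541915 -0.16701373  0.075     ] [ 0.56549183 -0.16992445  0.075     ]
hinge [0.49419713 0.00112282]
0.06198079403741888 0.2846204294823703
0.051737432849840385 0.28505728036813816
[ 0.46809439 -0.21463051  0.3599534 ] -0.18877982311730213 0.10767093222983933
```

carry_out --pt "-0.114 -0.043 0 0 0 0" --pt "-0.114 -0.043 0 0 0 0" --pt "-0.114 -0.043 0 0 0 0" --pt "-0.114 -0.043 0 0 0 0" --pt "-0.114 -0.043 0 0 0 0"

```text
time_s: 3.32
tcp_pos: [0.4595, 0.0845, 0.3598]
eef_rot: [-180.0, 0.0, -67.7]
contact_force: [0.7, 0.3, 0.2]
gripper_width: 0.0005
gripper_force: 0.0
```

carry_out --pt "0 0 0 0 0 0" --pt "0 0 0.078 0 0 0" --pt "0 0 0.078 0 0 0" --pt "0 0 0.078 0 0 0" --pt "0 0 0 0 0 0"

```text
time_s: 3.95
tcp_pos: [0.4585, 0.0811, 0.2403]
eef_rot: [179.7, -0.0, -67.8]
contact_force: [0.5, -0.7, 1.2]
gripper_width: 0.0003
gripper_force: 0.0
```

carry_out --pt "0.029 0 0 0 0 0" --pt "0.029 0 0 0 0 0" --pt "0.029 0 0 0 0 0" --pt "0.029 0 0 0 0 0" --pt "0.029 0 0 0 0 0"

```text
time_s: 4.58
tcp_pos: [0.488, 0.0144, 0.2427]
eef_rot: [-180.0, -0.0, -67.8]
contact_force: [0.1, 2.0, 1.0]
gripper_width: 0.0004
gripper_force: 1.4
```

carry_out --pt "0.033 0 0.002 0 0 0" --pt "0.033 0 0.005 0 0 0" --pt "0.033 0 0.009 0 0 0" --pt "0.033 0 0.012 0 0 0" --pt "0.033 0 0.014 0 0 0"

```text
time_s: 5.2
tcp_pos: [0.5189, -0.0619, 0.2207]
eef_rot: [180.0, 0.0, -67.8]
contact_force: [0.2, 0.8, -0.3]
gripper_width: 0.0002
gripper_force: 0.5
```

carry_out --pt "0.024 0 0.016 0 0 0" --pt "0.024 0 0.018 0 0 0" --pt "0.022 0 0.022 0 0 0" --pt "0.02 0 0.024 0 0 0" --pt "0 0 0 0 0 0"

```text
time_s: 5.82
tcp_pos: [0.5352, -0.1031, 0.1801]
eef_rot: [179.9, 0.0, -67.8]
contact_force: [-0.3, -0.0, -0.4]
gripper_width: 0.0004
gripper_force: 0.0
```

Run:
```python
from h import *
s=r.get_state();print(s['tcp_pos'],s['contact_force'],s['time_s'])
t=r.capture('top')[:,:,::-1]; s=r.capture('side')[:,:,::-1]
cv2.imwrite('pics/s2.png',np.hstack([crop(t,220,150,200,150,2),crop(s,180,150,200,150,2)]))
```

```text
[ 0.53524608 -0.10307961  0.18008285] [-0.34042017 -0.01649014 -0.37623393] 5.825
```

View pics/s2.png

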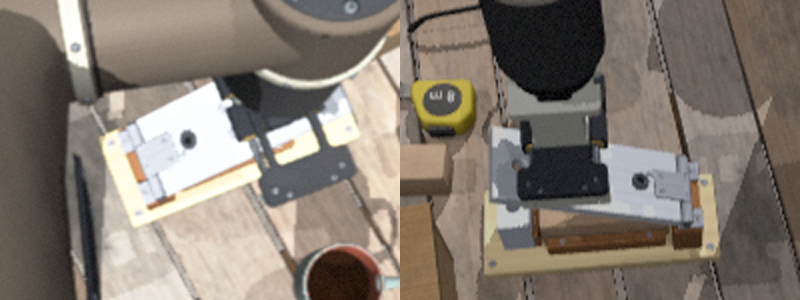

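The leaf is now down over the blank, and in the side view its pin hole end is above the post. Next is the pin.

carry_out --pt "0 0 -0.12 0 0 0" --pt "-0.05 0 -0.12 0 0 0" --pt "-0.11 0 0 0 0 0" --pt "-0.11 0 0 0 0 0" --pt "-0.11 0 0 0 0 0" --hand 1

```text
time_s: 6.55
tcp_pos: [0.4634, 0.0741, 0.3002]
eef_rot: [-179.9, 0.0, -67.7]
contact_force: [0.4, 0.6, 0.7]
gripper_width: 0.0447
gripper_force: 0.0
```

carry_out --pt "-0.11 0 0 0 0 0" --pt "-0.11 0 0 0 0 0" --pt "-0.11 0 0.08 0 0 0" --pt "-0.055 -0.006 0.1 0 0 0" --pt "0 0 0.1 0 0 0"

```text
time_s: 7.18
tcp_pos: [0.3952, 0.2502, 0.1622]
eef_rot: [-179.8, 0.1, -67.5]
contact_force: [-0.3, 0.3, -1.2]
gripper_width: 0.0868
gripper_force: 0.0
```

carry_out --pt "0 0 0 0 0 0"

```text
time_s: 7.3
tcp_pos: [0.394, 0.2464, 0.1603]
eef_rot: [179.7, -0.2, -67.7]
contact_force: [-0.8, -0.7, 0.6]
gripper_width: 0.0874
gripper_force: 0.0
```

Run:
```python
from h import *
i=r.camera_info('wrist'); im=r.capture('wrist')[:,:,::-1]
print(r.get_state()['tcp_pos'],r.get_state()['eef_rot'],i['eye'],i['attitude'])
cv2.imwrite('pics/w2.png',im)
print(proj('wrist',(.393,.252,.079),i),proj('wrist',(.393,.252,.05),i))
```

```text
[0.39551478 0.24746209 0.16278453] [ 1.79916065e+02 -9.06633783e-02 -6.76797761e+01] [0.42227758 0.180181   0.31043366] [ 164.59946741   -0.23430293 -157.66825218]
(np.float64(316.9567861205442), np.float64(256.8367373008036)) (np.float64(316.9740978828578), np.float64(244.23149550728277))
```

View pics/w2.png

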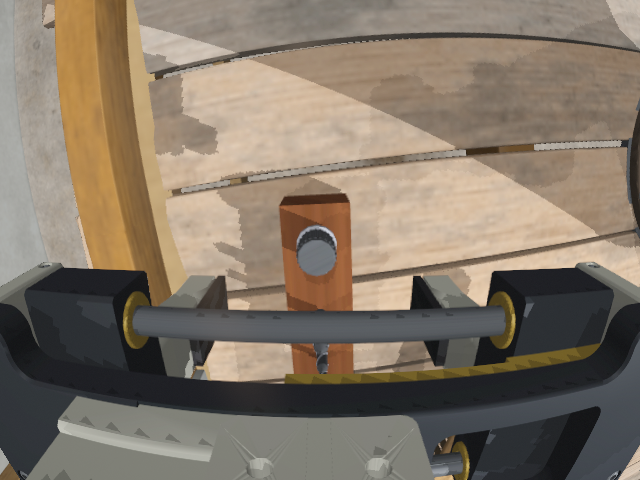

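The wrist view shows the knob top centred at (317,257), exactly where predicted. Lowering and gripping.

carry_out --pt "-0.011 0 0.05 0 0 0" --pt "0 0 0.06 0 0 0" --pt "0 0 0.05 0 0 0" --pt "0 0 0.03 0 0 0" --pt "0 0 0 0 0 0"

```text
time_s: 7.98
tcp_pos: [0.3948, 0.2535, 0.0691]
eef_rot: [-179.9, 0.0, -67.8]
contact_force: [-0.1, -0.1, 0.8]
gripper_width: 0.0874
gripper_force: 0.0
```

Run:
```python
from h import *
for k in range(4):
    s=r.get_state(); r.capture('top'); print(s['tcp_pos'],s['contact_force'])
```

```text
[0.39479423 0.25352413 0.06905916] [-0.0643018  -0.12729744  0.80273204]
[0.39493026 0.25378688 0.06947971] [0.22558952 0.14906986 0.1873706 ]
[0.39492144 0.25388887 0.06953   ] [0.49168582 0.12011214 1.37185021]
[0.39478527 0.25384937 0.06941733] [-0.08449122  0.00682308  0.57588498]
```

carry_out --pt "0.002 0.004 0.016 0 0 0" --pt "0 0 0 0 0 0"

```text
time_s: 8.43
tcp_pos: [0.3918, 0.2506, 0.0591]
eef_rot: [180.0, -0.0, -67.8]
contact_force: [0.3, -0.7, -0.0]
gripper_width: 0.0879
gripper_force: 0.0
```

carry_out --pt "0 0 0 0 0 0" --pt "0 0 0 0 0 0" --pt "0 0 0 0 0 0" --pt "0 0 0 0 0 0" --pt "0 0 0 0 0 0" --hand 0 --squeeze 50

```text
time_s: 9.05
tcp_pos: [0.3922, 0.2511, 0.0595]
eef_rot: [180.0, -0.0, -67.7]
contact_force: [0.2, -0.2, -0.5]
gripper_width: 0.0432
gripper_force: 0.0
```

carry_out --pt "0 0 0 0 0 0" --pt "0 0 0 0 0 0" --pt "0 0 0 0 0 0" --pt "0 0 0 0 0 0"

```text
time_s: 9.55
tcp_pos: [0.3923, 0.2511, 0.0595]
eef_rot: [-180.0, 0.0, -67.7]
contact_force: [-0.1, 0.9, -0.4]
gripper_width: 0.0246
gripper_force: 50.0
```

carry_out --pt "0 0 -0.03 0 0 0" --pt "0 0 -0.06 0 0 0" --pt "0 0 -0.1 0 0 0" --pt "0 0 -0.1 0 0 0" --pt "0.05 0 -0.04 0 0 0"

```text
time_s: 10.18
tcp_pos: [0.4024, 0.2292, 0.2275]
eef_rot: [-179.8, 0.1, -67.6]
contact_force: [0.8, 0.1, -1.7]
gripper_width: 0.0252
gripper_force: 50.0
```

carry_out --pt "0.1 0 0 0 0 0" --pt "0.1 0 0 0 0 0" --pt "0.1 0 0 0 0 0" --pt "0.1 0 0 0 0 0" --pt "0.1 0 0 0 0 0"

```text
time_s: 10.8
tcp_pos: [0.4965, -0.005, 0.2244]
eef_rot: [180.0, 0.0, -67.7]
contact_force: [0.7, 0.7, -0.4]
gripper_width: 0.0244
gripper_force: 50.0
```

carry_out --pt "0.1 0 0 0 0 0" --pt "0.1 0 0 0 0 0" --pt "0.06 -0.003 0 0 0 0" --pt "0 0 0 0 0 0" --pt "0 0 0 0 0 0"

```text
time_s: 11.42
tcp_pos: [0.5466, -0.1231, 0.224]
eef_rot: [179.9, 0.0, -67.8]
contact_force: [0.7, -0.0, -0.7]
gripper_width: 0.0246
gripper_force: 50.0
```

Run:
```python
from h import *
i=r.camera_info('wrist'); im=r.capture('wrist')[:,:,::-1]
s=r.get_state(); p=s['tcp_pos'];print(s['time_s'],p,s['eef_rot'],s['gripper_width'],s['contact_force'],i['eye'],i['attitude'])
q=lambda P:tuple(np.round(proj('wrist',P,i),1))
print('hole',q((.5655,-.1685,.098)),'tip',q(p-[0,0,.0565]),'collar',q(p-[0,0,.0145]))
cv2.imwrite('pics/w3.png',crop(im,150,120,340,255,2.35))
```

```text
11.475 [ 0.54659002 -0.1227409   0.22424993] [ 1.79971514e+02  2.47423700e-02 -6.77316893e+01] 0.025075490594208813 [-0.43881053 -1.03897552 -0.63032884] [ 0.57434587 -0.19010905  0.37385761] [ 1.64390599e+02  2.26467832e-02 -1.57764561e+02]
hole (np.float64(318.9), np.float64(166.7)) tip (np.float64(319.2), np.float64(261.6)) collar (np.float64(319.3), np.float64(290.6))
```

View pics/w3.png

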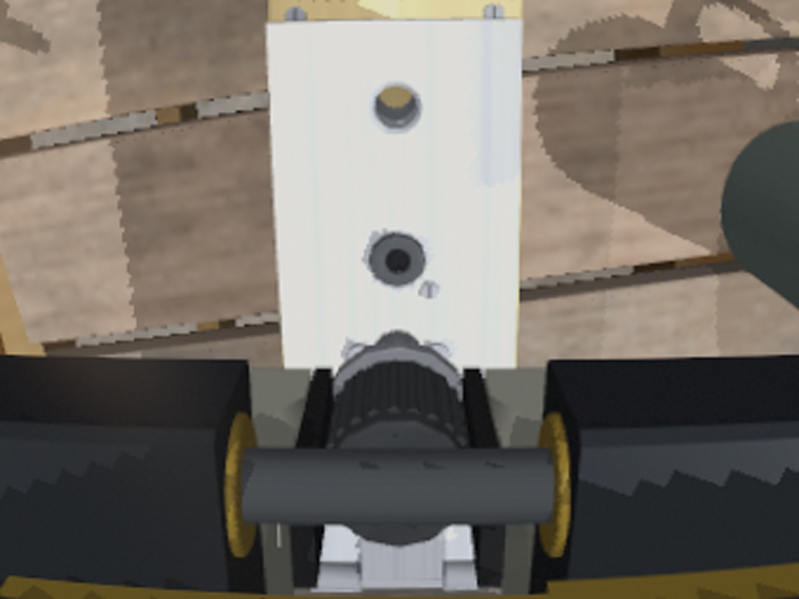

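The wrist view shows the leaf hole at crop (397,106), which is (318.7,164.8) in the full image. The pin tip shows at crop (397,333), in the same column. Working out the remaining shift.

Run:
```python
from h import *
i=r.camera_info('wrist')
h=plane('wrist',uc((397,106),2.35,150,120),.098,i); print(h)
for k in range(3):
    s=r.get_state(); r.capture('top'); p=s['tcp_pos']; print(p, rot(s['eef_rot']).T@(h-p), rot(s['eef_rot']).T@(np.array([.5655,-.1685,.098])-p))
```

```text
[ 0.56633668 -0.16933424  0.098     ]
[ 0.54659002 -0.1227409   0.22424993] [ 0.05065578 -0.00068042  0.12622774] [ 0.04956671 -0.00022226  0.12622844]
[ 0.54669998 -0.12251274  0.2244559 ] [ 0.05080492 -0.00041251  0.12644223] [4.97155698e-02 4.49955670e-05 1.26442569e-01]
[ 0.54678206 -0.12244465  0.22460592] [ 0.05081739 -0.00026936  0.12660014] [0.04972792 0.00018785 0.12660021]
```

carry_out --pt "0.05 0 0 0 0 0" --pt "0.05 0 0.03 0 0 0" --pt "0 0 0.04 0 0 0" --pt "0 0 0.04 0 0 0" --pt "0 0 0 0 0 0"

```text
time_s: 12.25
tcp_pos: [0.565, -0.1688, 0.1682]
eef_rot: [179.9, 0.1, -67.7]
contact_force: [-0.6, 0.1, 0.2]
gripper_width: 0.0251
gripper_force: 50.0
```

Run:
```python
from h import *
for k in range(3):
    s=r.get_state(); i=r.camera_info('wrist'); im=r.capture('wrist')[:,:,::-1]; p=s['tcp_pos']; print(p, (rot(s['eef_rot']).T@(np.array([.566,-.169,.098])-p)).round(4),s['contact_force'])
print(proj('wrist',(.566,-.169,.098),i),proj('wrist',p-[0,0,.0565],i))
cv2.imwrite('pics/w4.png',crop(im,240,180,160,120,4))
```

```text
[ 0.56496372 -0.1688188   0.16823123] [ 0.0007 -0.0011  0.0702] [-0.62799621  0.08987341  0.22389753]
[ 0.56580248 -0.16903295  0.16952043] [ 0.0001 -0.0003  0.0715] [ 0.03483849 -0.75287883 -1.31809072]
[ 0.56637843 -0.16909738  0.17027046] [-0.0003  0.0003  0.0723] [-0.64928149  0.21134784 -1.02638505]
(np.float64(320.101405182396), np.float64(253.100924577763)) (np.float64(319.6178225478815), np.float64(261.0441824245109))
```

View pics/w4.png

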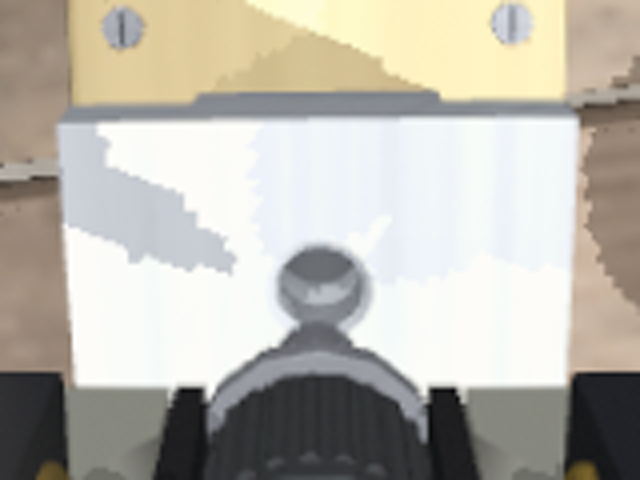

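The hole is at crop (323,285), which is (320.4,250.9) in full, and the tip is just below it at crop (319,322). I'll triangulate the hole from the two wrist positions.

Run:
```python
from h import *
i=r.camera_info('wrist')
w3={'K':i['K'],'eye':np.array([.57434587,-.19010905,.37385761]),'attitude':np.array([164.390599,.0226467832,-157.764561])}
a=ray('wrist',uc((397,106),2.35,150,120),w3); b=ray('wrist',uc((323,285),4,240,180),i)
print(tri(a,b))
s=r.get_state(); p=s['tcp_pos']; print(p)
for z in (.095,.098,.101):
  h=plane('wrist',uc((323,285),4,240,180),z,i); print(h,(rot(s['eef_rot']).T@(h-p)).round(4))
print(plane('wrist',uc((319,320),4,240,180),p[2]-.055,i)-p)
```

```text
(array([ 0.56618335, -0.16944918,  0.09474407]), np.float64(0.00010323694326742047))
[ 0.56663296 -0.16913969  0.17065532]
[ 0.56630995 -0.1694843   0.095     ] [0.0001 0.0005 0.0757]
[ 0.56668021 -0.17036928  0.098     ] [0.0011 0.0005 0.0727]
[ 0.56705048 -0.17125427  0.101     ] [0.0021 0.0005 0.0697]
[ 0.00072299 -0.00126044 -0.055     ]
```

carry_out --pt "0.001 0.001 0.02 0 0 0" --pt "0 0 0.02 0 0 0" --pt "0 0 0.02 0 0 0" --pt "0 0 0 0 0 0"

```text
time_s: 12.9
tcp_pos: [0.5655, -0.1702, 0.1385]
eef_rot: [179.9, 0.0, -67.7]
contact_force: [1.1, -1.3, -0.6]
gripper_width: 0.0253
gripper_force: 50.0
```

carry_out --pt "0 0 0.015 0 0 0" --pt "0 0 0.015 0 0 0" --pt "0 0 0 0 0 0"

```text
time_s: 13.28
tcp_pos: [0.5657, -0.1702, 0.1239]
eef_rot: [180.0, 0.0, -67.7]
contact_force: [2.6, -1.0, -1.3]
gripper_width: 0.0253
gripper_force: 50.0
```

carry_out --pt "0 0 0.012 0 0 0" --pt "0 0 0.01 0 0 0" --pt "0 0 0 0 0 0"

```text
time_s: 13.65
tcp_pos: [0.5658, -0.1702, 0.1131]
eef_rot: [180.0, -0.0, -67.7]
contact_force: [2.4, -2.3, -3.3]
gripper_width: 0.025
gripper_force: 50.0
```

carry_out --pt "0 0 0.01 0 0 0" --pt "0 0 0.008 0 0 0" --pt "0 0 0 0 0 0" --pt "0 0 0 0 0 0" --squeeze 60

```text
time_s: 14.15
tcp_pos: [0.566, -0.1702, 0.1048]
eef_rot: [-180.0, -0.0, -67.7]
contact_force: [0.9, -2.9, 4.2]
gripper_width: 0.0248
gripper_force: 60.0
```

carry_out --pt "0 0 0.004 0 0 0" --pt "0 0 0.003 0 0 0" --pt "0 0 0 0 0 0" --pt "0 0 0 0 0 0"

```text
time_s: 14.65
tcp_pos: [0.5661, -0.1704, 0.1017]
eef_rot: [-180.0, -0.0, -67.7]
contact_force: [0.0, -3.2, 6.8]
gripper_width: 0.0249
gripper_force: 60.0
```

carry_out --pt "0 0 0.003 0 0 0" --pt "0 0 0 0 0 0" --pt "0 0 0 0 0 0"

```text
time_s: 15.02
tcp_pos: [0.5661, -0.1704, 0.1014]
eef_rot: [-179.9, -0.1, -67.7]
contact_force: [-4.1, -1.5, 16.4]
gripper_width: 0.0251
gripper_force: 60.0
```

carry_out --pt "0 0 0.002 0 0 0" --pt "0 0 0 0 0 0" --pt "0 0 0 0 0 0" --pt "0 0 0 0 0 0"

```text
time_s: 15.52
tcp_pos: [0.5662, -0.1704, 0.1013]
eef_rot: [-179.9, -0.1, -67.7]
contact_force: [-6.4, -0.5, 24.0]
gripper_width: 0.0249
gripper_force: 60.0
```

Run:
```python
from h import *
for k in range(3):
    s=r.get_state(); im=r.capture('wrist')[:,:,::-1]; print(s['tcp_pos'],s['contact_force'],s['gripper_width'])
sd=r.capture('side')[:,:,::-1]
cv2.imwrite('pics/f.png',np.hstack([crop(im,240,180,160,120,2.5),crop(sd,190,190,160,120,2.5)]))
```

```text
[ 0.56617788 -0.17044459  0.10133549] [-6.38037916 -0.51580415 24.01037644] 0.024883564658120465
[ 0.56617827 -0.17047107  0.10136789] [-6.71849999  0.20314455 23.71036243] 0.0251020727179029
[ 0.56615205 -0.17047975  0.10135671] [-5.67366563 -0.33805116 22.66734738] 0.02504345471780994
```

View pics/f.png

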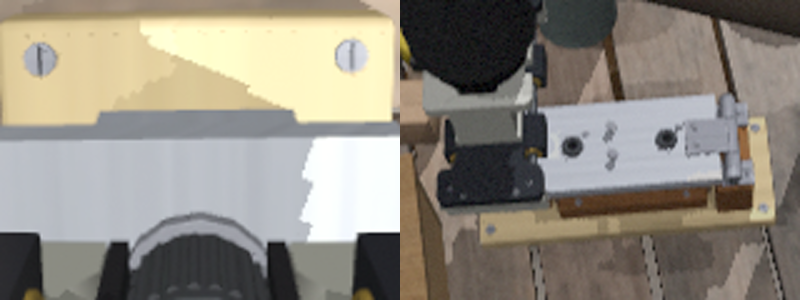

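The wrist view shows the collar seated flat on the leaf, and the side view shows the leaf level. The TCP stopped at the expected height (pin origin about 87 mm up), pressing with about 23 N. Handing in.

```bash
python3 -c "
from plant import r
print(r.close_job())"
```

```text
the job is handed in; nothing more can be done
None
```

I shut the leaf over the blank, put the pin through it into the post with its collar on the leaf, and handed the job in still pressing down with about 23 N.

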